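Set the chocolate warmer's thermostat wheel and start it

TASK

Set the chocolate warmer on the table and start it: with a fingertip on top of its black knurled wheel, roll the wheel away from you, one click, so that it rests in the click where the white index line stands at the long tick marks at the very top. Then push the round start button beside it fully down and let it spring back. Only touch the wheel and the button: pick nothing up, and leave the dish on the warmer and the things lying about where they are.

Things in the scene. Friction and masses are not known exactly. Their poses are not given: they have to be found in the camera images.
- warmer: chocolate warmer fixed to the table: steel case 170 mm deep (x), 280 mm wide (y), top face 72 mm above the table. Origin at the centre of its underside; x points to its back (away from the robot), y to its left. On top: a round warming plate at the left, the thermostat wheel right of the middle, the start button near the right front corner.
- wheel_top (a point): highest point of the thermostat wheel, not pressed, 97 mm above the table, midway across its width; fixed to the case, with its axes. The wheel: black knurled rubber, 90 mm across, 34 mm wide, upright in a slot between two cheeks (8.5 mm above the case top); its axle lies along y, 45 mm below this point; it stands 25 mm above the case top. Dragging its top 1 mm turns it 0.022 rad.
- index (a point): middle of the wheel's white index line, on the tread; it turns with the wheel. The wheel rests in three clicks: at the start the line leans to the robot side, 36 degrees (26 mm along x) from the top; one click on it stands at the very top (at wheel_top, at the long ticks); one more and it leans 36 degrees to the back.
- wheel: the thermostat wheel itself; origin on its axle. Let go between two clicks, it goes on or back to the nearer one by itself; about 1 N along the tread passes a click. Rolled one click too far, it must be rolled all the way back to the start click and forward again.
- cradle (a joint): how far the wheel, on its sprung axle, is pressed straight down, m: 0 to 0.006. It gives way at about 2 N, then 1.4 N per mm; pressing it a few mm lets a fingertip grip the tread and roll it.
- button_top (a point): centre of the top face of the start button when it is not pressed: round black button, 26 mm across, in a 42 mm collar, 94 mm above the table; it goes straight down and springs back
- button (a joint): travel of the start button, m: 0 up, 0.006 fully down (5 N)
- dish: shallow white rounded dish, 98x113x31 mm, loose on the warming plate; origin at the centre of its underside
- tin_a: round lidded cocoa tin, 64 mm across and high, the one farther from the robot's middle at the left; origin at the centre of its underside
- tin_b: second round lidded cocoa tin, 64 mm across and high, left of the wooden chest; origin at the centre of its underside
- wafer_pack: flat pack of wafers, 46x96x22 mm, lying to the right; origin at the centre of its underside
- scoop: steel sweet scoop, 167 mm long, lying to the right; origin under its middle
- spool: ribbon spool, 53 mm across, 22 mm high, lying to the right; origin at the centre of its underside
- bar: wrapped chocolate bar, 27x92x9 mm, lying to the left; origin at the centre of its underside

How it is judged (in metres and radians):
On the way, in this order (a step that is already met when the one before it is completed fails the run):
1. the wheel rests in the detent with its index line at the top (within 5 mm) (x of index in the frame of wheel_top between -0.005 and 0.005 m and angular speed of wheel below 0.2 rad/s), for 0.3 s.
2. the start button is pushed down (more than 4.5 of its 6 mm) (value of joint button above 0.0045 m), for 0.05 s.
At the end, for the whole second after the job is handed in: the wheel rests in the detent with the index line at the top (within 5 mm), the start button is up again (within 1.5 mm) and the dish still stands on the warmer (x of index in the frame of wheel_top between -0.005 and 0.005 m and value of joint button below 0.0015 m and distance between dish and warmer below 0.13 m); the robot touches nothing.
It fails at once if the start button is pushed while the wheel is not in the top detent (value of joint button above 0.0045 m and not (x of index in the frame of wheel_top between -0.008 and 0.008 m)).
It fails at once if the dish or another loose thing is lifted or moved more than 25 mm (distance of any of dish, tin_a, tin_b, wafer_pack, scoop, spool, bar from where it was at the start of the episode above 0.025 m).
It also fails if it takes over 45 s, if anything falls off the work surface, if the arm or the gripper's body presses on something with over 40 N, if the wrist force passes 120 N, or if a joint passes its speed limit or range.

ROBOT

A 6-joint arm with a two-finger parallel gripper is mounted at the origin on a cart in front of the work surface, level with it; the furniture and walls round the work are solid. World frame = base frame: x ahead of the robot, y to its left, z up, the work surface at z = 0. Lengths are in mm, angles in rad, forces in N, time in s.
With the tool pointing down it reaches from about 325 to 775 mm from the base axis. Payload 9.3 kg.
Tool frame: the origin (TCP) lies on the centre line of the jaws, within the pads' length; the fingertips stand nose_length ahead of it and the grasp point (between the pads) lies 8 mm behind it (nose_length is the distance from the TCP to the fingertips, in mm); z points along the fingers, y is the line along which they close (so a half turn about z gives the same grasp; the last joint's range is limited). The gripper opens to 85 mm and grips with 20 to 120 N. Pads are 22 mm wide; open, the fingers measure 114 mm over their backs; the gripper's body (76 mm by 85 mm) begins 54 mm behind the grasp point. The pads swing forward as they close: fully open they stand 13 mm farther back than shut.
Start: joints at [1.154, 0.259, 0.021, 1.334, 0, 1.418], TCP at [143.414, 530.97, 242.279] pointing down, gripper open.
Joint ranges: [-3.04, 3.04], [-0.91, 1.82], [-1.04, 1.36], [-1.92, 1.95], [-1.52, 1.45], [-3.14, 3.14]. Speed limits (rad/s): [2.22, 2.22, 2.79, 3.14, 3.14, 3.14].

INTERFACE

Orientations are given as a 3x3 rotation matrix whose columns are the frame's x, y, z axes.
In Python, from station import read_state, get_image, calibration, close_job, masks_of, mark_of, nose_length gives the robot as it stands.
- The arm moves only by the tool jog_arm, never from a script. Its argument "series" is a list of rows, each an object of numbers: "dx", "dy", "dz": the shift along the tool's x, y, z in cm; "roll": the turn about the tool's z in degrees; "gripper": the opening in per cent of the stroke, from 0 (shut) to 100 (fully open). In form: [{"dx": .., "dy": .., "dz": .., "roll": .., "gripper": ..}, ...]. A call has 1 to 5 rows; each row is the pose to reach, as a shift and turn from the pose commanded when the call began, along the tool's axes at that moment; what a row does not reach only later rows make up. A row lasts 1/12 s, in which the tool goes at most 41.7 mm and 7.16 degrees, less where a joint would pass 70% of its speed; a pose out of reach is approached as far as the arm can. A call with a gripper value outside its range is refused whole. The fingers move at their own pace and stop on an object; "squeeze" is the grip in N (left out, the last holds). Time passes only in rows, so rows that repeat a pose let the fingers close. It gives the time, the measured TCP pose, the force, the opening and the grip force at its end, in the units of the state.
- read_state(): the state, without advancing time (a new reading comes with each control period).
- get_image(name): name is "scene" or "top"; returns (picture, depth): 384x512x3 uint8, red, green, blue; 384x512 float32, mm along the optical axis (not along the pixel's ray), 0 where there is no reading.
- calibration(name): a dict with "intrinsics" (3x3 intrinsics, pixels), "distortion" ([k1, k2, p1, p2, k3] as OpenCV has them; the pictures are not rectified), "cam_to_world" (4x4, takes a point from camera to world coordinates). Camera axes: x right, y down, z forward; pixel columns grow to the right and rows downward; lengths in mm; the calibration is good to about 2 mm. A picture is of the moment at which its call begins. calibration takes no time and is no camera call.
- close_job(): hands the job in; it is judged then, once.
Trained networks look in the newest picture that a camera, given by its name, has taken for a name from the list of things; names that differ only in an ending like _2 or _b are one class to them, and where a whole thing is asked for, a point or a joint stands for the part that bears it (a point fixed in the world has none). Each returns a list of dicts, best first, with "confidence" (0 to 1); they miss things now and then, are a little off and sometimes report something else, mostly with a low value. They report only what shows in the picture. A call takes as long as a camera call.
- masks_of(camera, target): "mask" (384x512 bool, what is visible of it) and "box" ([left, top, width, height] in pixels, round what is visible of it).
- mark_of(camera, target): "pixel" ([row, column] in pixels: a listed point, or the origin of a listed thing).
The state is a dict: "clock": time; "q": joint angles; "dq": joint speeds; "tau": joint torques, N m; "eef_pos": TCP position; "tcp_rot": TCP orientation; "contact_force": force on the tool from outside, world axes, zero at the start; "wrist_torque": the same for the moment, N m; "opening": opening from 0.0 (shut) to 1.0 (fully open); "grip_force": force on a finger pad.
Only numpy, scipy, OpenCV 4.12 (cv2) and the standard library are available. Lean on these libraries where they do the work, as an engineer would, in place of code of your own. Each camera call takes 0.05 s, during which the arm holds its last target. There are 200 camera calls.

## Working session

There is one attempt and no reset: what is moved stays moved. The work goes in short steps, Python scripts to look and compute and a tool call to move; the robot and the scene stay as the last step left them, time stands still between calls to the robot, and variables do not carry over. Pictures are saved under pics/ and viewed, at most 10 in all, crops included, and the job is handed in when it is done.

Besides the shell and the picture viewer there is one more tool, called after "Call:" in YAML: its name, and indented under it one key for each argument. jog_arm: Moves the arm, as the interface text tells. Its arguments: {"type":"object","properties":{"series":{"type":"array","items":{"type":"object","properties":{"dx":{"type":"number"},"dy":{"type":"number"},"dz":{"type":"number"},"roll":{"type":"number"},"gripper":{"type":"number"}}}},"squeeze":{"type":"number"}},"required":["series"]}

```bash
mkdir -p pics
cat > h.py <<'E'
import numpy as np, cv2
from station import *
def ray(cam,px):
    c=calibration(cam);K=np.array(c["intrinsics"],float);T=np.array(c["cam_to_world"],float)
    p=cv2.undistortPoints(np.array([[[px[1],px[0]]]],float),K,np.array(c["distortion"],float))[0,0]
    return T[:3,3],T[:3,:3]@np.array([p[0],p[1],1.])
def at_z(cam,px,z):
    o,d=ray(cam,px);return o+d*(z-o[2])/d[2]
def at_depth(cam,px,D):
    o,d=ray(cam,px);return o+d*D[int(round(px[0])),int(round(px[1]))]
E
python3 - <<'E'
from h import *
np.set_printoptions(precision=1,suppress=True)
print(nose_length() if callable(nose_length) else nose_length)
s=read_state();print(s["clock"],s["eef_pos"],s["tcp_rot"],s["contact_force"],s["opening"])
for cam in("top","scene"):
    im,D=get_image(cam);cv2.imwrite(f"pics/{cam}0.png",im[...,::-1])
    for t,z in(("wheel_top",97),("index",None),("button_top",94),("warmer",0),("dish",72)):
        for m in mark_of(cam,t)[:2]:
            print(cam,t,m["confidence"],np.array(m["pixel"]),at_depth(cam,m["pixel"],D),at_z(cam,m["pixel"],z) if z is not None else "")
E
```

```text
11.0
0.0 [143.3 530.7 241.7] [[-1.   0.3 -0. ]
 [ 0.3  1.  -0. ]
 [ 0.  -0.  -1. ]] [-0.1  0.3 -0.5] 0.9963798603897063
top wheel_top 0.91 [177.3 260.2] [583.2 -60.4  93.5] [582.3 -60.4  97. ]
top wheel_top 0.56 [265.9 178.6] [329.4 174.   64.5] [327.  168.5  97. ]
top index 0.88 [187.1 257.1] [555.5 -51.3  86.6] 
top index 0.51 [177.1 257.7] [584.5 -53.1  91.1] 
top button_top 0.64 [243.6 374.4] [ 399.7 -406.8   -2. ] [ 388.  -382.5   94. ]
top button_top 0.46 [196.6 281.2] [ 525.8 -121.1   91.1] [ 525.1 -120.9   94. ]
top warmer 0.57 [183.  245.8] [572.1 -17.8  70.3] [590.3 -16.1   0. ]
top dish 0.78 [172.6 218.2] [600.3  63.3  84.8] [603.9  64.4  72. ]
scene warmer 0.46 [278.7 215.8] [372.2 358.8  38.5] [394.9 332.4   0. ]
scene dish 0.72 [191.8 221.1] [169.8 566.1 579.8] [595.4  39.9  72. ]
```

View pics/top0.png

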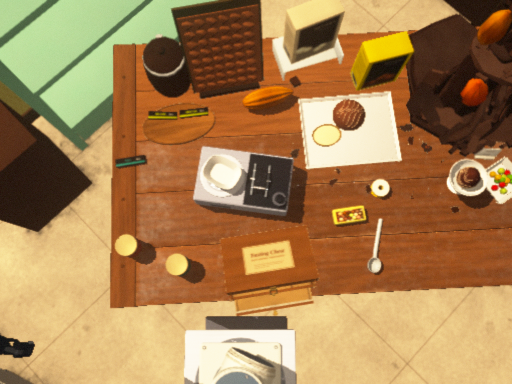

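View pics/scene0.png

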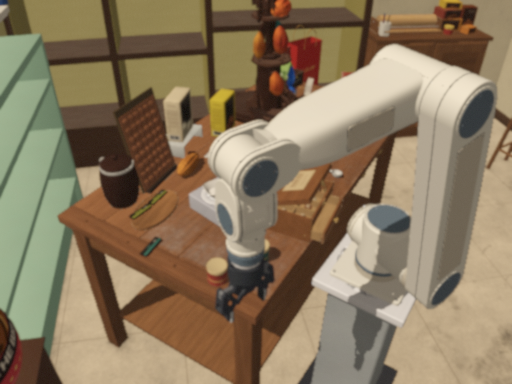

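Run:
```python
from h import *
np.set_printoptions(precision=1,suppress=True)
im,D=get_image("top")
c=im[140:225,185:305];cv2.imwrite("pics/crop1.png",cv2.resize(c,None,fx=6.5,fy=6.5,interpolation=cv2.INTER_CUBIC)[...,::-1])
m=masks_of("top","warmer")[0];print(m["confidence"],m["box"])
rr,cc=np.nonzero(cv2.dilate(m["mask"].astype(np.uint8),np.ones((5,5)))) 
P=np.array([at_depth("top",(r,k),D) for r,k in zip(rr,cc)])
S=P[(P[:,2]>62)]
print(cv2.minAreaRect(S[:,:2].astype(np.float32)), np.median(S[:,2]))
for t in("wheel_top","index","button_top"):
    for q in mark_of("top",t)[:3]: print(t,q["confidence"],np.array(q["pixel"]))
# chest height
o=[at_depth("top",(r,k),D) for r in range(235,310,8) for k in range(225,315,12)]
o=np.array(o);print("chest",o[:,2].max(),o[o[:,2]>30].min(0),o[o[:,2]>30].max(0))
```

```text
0.93 [195.3, 146.9, 100.7, 66.6]Traceback (most recent call last):
  File "<stdin>", line 7, in <module>
  File "h.py", line 10, in at_depth
    o,d=ray(cam,px);return o+d*D[int(round(px[0])),int(round(px[1]))]
        ~~~^^^^^^^^
  File "h.py", line 4, in ray
    c=calibration(cam);K=np.array(c["intrinsics"],float);T=np.array(c["cam_to_world"],float)
ValueError: time passes only in moves, steps and waits
```

View pics/crop1.png

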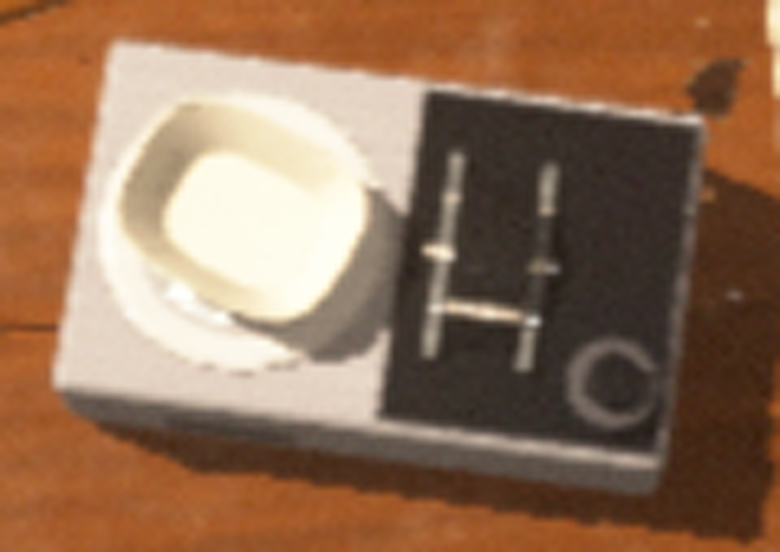

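```bash
cat > h.py <<'E'
import numpy as np, cv2
from station import *
_C={}
def ray(cam,px):
    if cam not in _C:_C[cam]=calibration(cam)
    c=_C[cam];K=np.array(c["intrinsics"],float);T=np.array(c["cam_to_world"],float)
    p=cv2.undistortPoints(np.array([[[px[1],px[0]]]],float),K,np.array(c["distortion"],float))[0,0]
    return T[:3,3],T[:3,:3]@np.array([p[0],p[1],1.])
def at_z(cam,px,z):
    o,d=ray(cam,px);return o+d*(z-o[2])/d[2]
def at_depth(cam,px,D):
    o,d=ray(cam,px);return o+d*D[int(round(px[0])),int(round(px[1]))]
E
python3 - <<'E'
from h import *
np.set_printoptions(precision=1,suppress=True)
f=lambda x,y,z:at_z("top",(140+(y+.5)/6.5-.5,185+(x+.5)/6.5-.5),z)
C=[f(*p,72) for p in((113,42),(705,120),(657,460),(55,390))]
print("corners",*C,"mean",np.mean(C,0))
w=C[1]-C[0]+C[2]-C[3];d=C[0]-C[3]+C[1]-C[2];print("w,d",np.linalg.norm(w)/2,np.linalg.norm(d)/2,"yaw",np.degrees(np.arctan2(w[0],-w[1])),np.degrees(np.arctan2(d[1],d[0])))
print("ticks",f(440,250,80.5),f(543,267,80.5),"idx",f(483,311,88.4),"btn",f(612,383,92))
im,D=get_image("top")
for t in("wheel_top","index","button_top"):
    for q in mark_of("top",t)[:3]: print(t,q["confidence"],np.array(q["pixel"]),at_z("top",q["pixel"],95))
o=np.array([at_depth("top",(r,k),D) for r in range(225,310,5) for k in range(220,320,8)])
o=o[o[:,2]>30];print("chest",o.min(0),o.max(0))
c,e=ray("top",(180,260));print("cam",c)
E
```

```text
corners [687.  114.5  72. ] [ 648.5 -159.3   72. ] [ 488.8 -134.6   72. ] [521.9 137.   72. ] mean [586.6 -10.6  72. ]
w,d 275.00750044184633 164.11843279149787 yaw -7.482008258438896 -8.269314138769731
ticks [584.6 -37.1  80.5] [576.4 -83.8  80.5] idx [554.  -56.5  88.4] btn [ 519.9 -113.8   92. ]
wheel_top 0.87 [178.2 262.8] [580.1 -68.   95. ]
wheel_top 0.64 [244.8 376.2] [ 384.5 -387.1   95. ]
index 0.64 [188.9 258.7] [548.  -55.9  95. ]
button_top 0.42 [195.5 280.8] [ 528.1 -119.8   95. ]
chest [ 219.2 -205.6   48.8] [ 421.9   51.4 1404.2]
cam [ 228.2  -50.6 1404.2]
```

```bash
cat >> h.py <<'E'
WT=np.array([580.,-60.3,97.]);BT=np.array([520.,-114.,94.]);YAW=np.radians(-8)
WX=np.array([np.cos(YAW),np.sin(YAW),0])
def go(p):
    s=read_state();R=np.array(s["tcp_rot"]);d=R.T@(np.array(p)-np.array(s["eef_pos"]))/10
    a=np.degrees(np.arctan2(R[1,0],R[0,0]));e=(np.degrees(YAW)+180-a+90)%180-90
    print("t",round(s["clock"],2),"pos",np.round(s["eef_pos"],1),"F",np.round(s["contact_force"],1),"nose",nose_length(),"shift cm",d.round(2),"yaw",a.round(2),"roll",(-e).round(2))
E
python3 - <<'E'
from h import *
go(WT+[-14*WX[0],-14*WX[1],145])
E
```

```text
Traceback (most recent call last):
  File "h.py", line 18, in go
    print("t",round(s["clock"],2),"pos",np.round(s["eef_pos"],1),"F",np.round(s["contact_force"],1),"nose",nose_length(),"shift cm",d.round(2),"yaw",a.round(2),"roll",(-e).round(2))
                                                                                                           ~~~~~~~~~~~^^
TypeError: 'float' object is not callable
```

```bash
sed -i 's/nose_length()/nose_length/' h.py
python3 - <<'E'
from h import *
go(WT+[-14*WX[0],-14*WX[1],145])
E
```

```text
t 0.9 pos [143.4 531.  242.3] F [ 0.2 -0.  -0.3] nose 11.0 shift cm [-5.618e+01 -4.587e+01  3.000e-02] yaw 164.88 roll -7.12
```

Call:
jog_arm:
  series:
    - {"dx": -16, "dy": -13, "dz": 0, "roll": -7.1, "gripper": 0}
    - {"dx": -16, "dy": -13, "dz": 0, "roll": -7.1, "gripper": 0}
    - {"dx": -16, "dy": -13, "dz": 0, "roll": -7.1, "gripper": 0}
    - {"dx": -16, "dy": -13, "dz": 0, "roll": -7.1, "gripper": 0}
    - {"dx": -16, "dy": -13, "dz": 0, "roll": -7.1, "gripper": 0}

```text
clock: 1.32
eef_pos: [264.5, 362.2, 242.4]
tcp_rot: [[-0.99, 0.139, 0.0], [0.139, 0.99, 0.0], [-0.0, 0.0, -1.0]]
contact_force: [0.7, 0.4, 0.2]
opening: 0.3
grip_force: 0.0
```

Run:
```python
from h import *
go(WT+[-14*WX[0],-14*WX[1],145])
```

```text
t 1.32 pos [264.5 362.2 242.4] F [0.7 0.4 0.2] nose 11.0 shift cm [-35.7  -37.47   0.04] yaw 172.04 roll 0.04
```

Call:
jog_arm:
  series:
    - {"dx": -14.3, "dy": -15, "gripper": 0}
    - {"dx": -14.3, "dy": -15, "gripper": 0}
    - {"dx": -14.3, "dy": -15, "gripper": 0}
    - {"dx": -14.3, "dy": -15, "gripper": 0}
    - {"dx": -14.3, "dy": -15, "gripper": 0}

```text
invalid input
```

Call:
jog_arm:
  series:
    - {"dx": -14.3, "dy": -15}
    - {"dx": -14.3, "dy": -15}
    - {"dx": -14.3, "dy": -15}
    - {"dx": -14.3, "dy": -15}
    - {"dx": -14.3, "dy": -15}

```text
invalid input
```

Run:
```python
from h import *
go(WT+[-13*WX[0],-13*WX[1],33])
im,D=get_image("top")
c=im[140:225,185:305];cv2.imwrite("pics/crop2.png",cv2.resize(c,None,fx=6.5,fy=6.5,interpolation=cv2.INTER_CUBIC)[...,::-1])
```

```text
t 1.32 pos [264.5 362.2 242.4] F [0.7 0.4 0.2] nose 11.0 shift cm [-35.8  -37.47  11.24] yaw 172.04 roll 0.04
```

Call:
jog_arm:
  series:
    - {"dx": -14.3, "dy": -15, "dz": 0, "roll": 0, "gripper": 0}
    - {"dx": -14.3, "dy": -15, "dz": 0, "roll": 0, "gripper": 0}
    - {"dx": -14.3, "dy": -15, "dz": 0, "roll": 0, "gripper": 0}
    - {"dx": -14.3, "dy": -15, "dz": 0, "roll": 0, "gripper": 0}
    - {"dx": -14.3, "dy": -15, "dz": 0, "roll": 0, "gripper": 0}

```text
clock: 1.78
eef_pos: [385.4, 193.5, 242.6]
tcp_rot: [[-0.99, 0.139, 0.001], [0.139, 0.99, 0.0], [-0.001, 0.0, -1.0]]
contact_force: [1.1, 0.7, -0.6]
opening: 0.001
grip_force: 0.0
```

Call:
jog_arm:
  series:
    - {"dx": -14.3, "dy": -15, "dz": 0, "roll": 0, "gripper": 0}
    - {"dx": -14.3, "dy": -15, "dz": 0, "roll": 0, "gripper": 0}
    - {"dx": -14.3, "dy": -15, "dz": 0, "roll": 0, "gripper": 0}
    - {"dx": -14.3, "dy": -15, "dz": 0, "roll": 0, "gripper": 0}
    - {"dx": -14.3, "dy": -15, "dz": 0, "roll": 0, "gripper": 0}

```text
clock: 2.2
eef_pos: [506.3, 24.7, 242.5]
tcp_rot: [[-0.99, 0.14, 0.001], [0.14, 0.99, -0.0], [-0.001, 0.0, -1.0]]
contact_force: [1.1, 1.3, -0.5]
opening: 0.001
grip_force: 0.0
```

Run:
```python
from h import *
go(WT+[-13*WX[0],-13*WX[1],33])
```

```text
t 2.2 pos [506.3  24.7 242.5] F [ 1.1  1.3 -0.5] nose 11.0 shift cm [-7.18 -7.38 11.25] yaw 171.96 roll -0.04
```

Call:
jog_arm:
  series:
    - {"dx": -7, "dy": -7, "dz": 0, "roll": 0, "gripper": 0}
    - {"dx": -7, "dy": -7, "dz": 0, "roll": 0, "gripper": 0}
    - {"dx": -7, "dy": -7, "dz": 7, "roll": 0, "gripper": 0}
    - {"dx": -7, "dy": -7, "dz": 7, "roll": 0, "gripper": 0}
    - {"dx": -7, "dy": -7, "dz": 7, "roll": 0, "gripper": 0}

```text
clock: 2.62
eef_pos: [563.3, -53.3, 166.5]
tcp_rot: [[-0.99, 0.142, -0.008], [0.142, 0.99, 0.002], [0.009, 0.001, -1.0]]
contact_force: [-0.6, 0.3, -0.9]
opening: 0.001
grip_force: 0.0
```

Run:
```python
from h import *
im,D=get_image("top");im,D=get_image("top")
go(WT+[-13*WX[0],-13*WX[1],11])
c=im[140:225,185:305];cv2.imwrite("pics/crop2.png",cv2.resize(c,None,fx=6.5,fy=6.5,interpolation=cv2.INTER_CUBIC)[...,::-1])
```

```text
t 2.72 pos [564.4 -52.1 172.2] F [ 0.8 -1.2  0.3] nose 11.0 shift cm [-0.37 -0.59  6.42] yaw 171.96 roll -0.04
```

View pics/crop2.png

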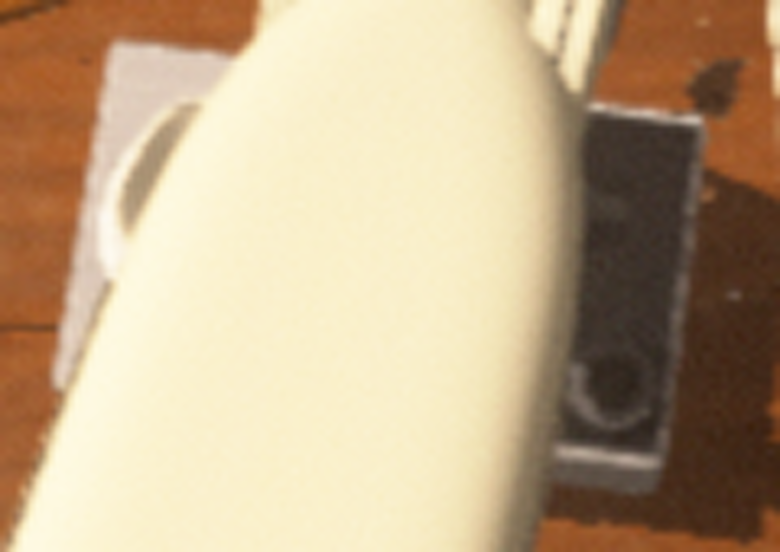

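Call:
jog_arm:
  series:
    - {"dx": -0.37, "dy": -0.59, "dz": 3, "roll": 0, "gripper": 0}
    - {"dx": -0.37, "dy": -0.59, "dz": 4.5, "roll": 0, "gripper": 0}
    - {"dx": -0.37, "dy": -0.59, "dz": 5.4, "roll": 0, "gripper": 0}
    - {"dx": -0.37, "dy": -0.59, "dz": 5.8, "roll": 0, "gripper": 0}
    - {"dx": -0.37, "dy": -0.59, "dz": 5.8, "roll": 0, "gripper": 0}

```text
clock: 3.13
eef_pos: [568.0, -58.1, 115.3]
tcp_rot: [[-0.99, 0.139, 0.001], [0.139, 0.99, -0.0], [-0.001, -0.0, -1.0]]
contact_force: [1.0, -0.5, -0.7]
opening: 0.001
grip_force: 0.0
```

Run:
```python
from h import *
go(WT+[-13*WX[0],-13*WX[1],11])
```

```text
t 3.13 pos [568.  -58.1 115.3] F [ 1.  -0.5 -0.7] nose 11.0 shift cm [ 0.08 -0.05  0.73] yaw 172.03 roll 0.03
```

Call:
jog_arm:
  series:
    - {"dx": 0.05, "dy": 0, "dz": 0.2, "roll": 0, "gripper": 0}
    - {"dx": 0.05, "dy": 0, "dz": 0.4, "roll": 0, "gripper": 0}
    - {"dx": 0.05, "dy": 0, "dz": 0.6, "roll": 0, "gripper": 0}
    - {"dx": 0.05, "dy": 0, "dz": 0.6, "roll": 0, "gripper": 0}
    - {"dx": 0.05, "dy": 0, "dz": 0.6, "roll": 0, "gripper": 0}

```text
clock: 3.55
eef_pos: [567.3, -58.6, 108.5]
tcp_rot: [[-0.99, 0.139, 0.0], [0.139, 0.99, -0.0], [-0.0, -0.0, -1.0]]
contact_force: [-0.1, -1.2, 0.8]
opening: -0.004
grip_force: 0.0
```

Call:
jog_arm:
  series:
    - {"dx": 0, "dy": 0, "dz": 0.1, "roll": 0, "gripper": 0}
    - {"dx": 0, "dy": 0, "dz": 0.2, "roll": 0, "gripper": 0}
    - {"dx": 0, "dy": 0, "dz": 0.2, "roll": 0, "gripper": 0}
    - {"dx": 0, "dy": 0, "dz": 0.2, "roll": 0, "gripper": 0}

```text
clock: 3.88
eef_pos: [567.5, -58.6, 106.5]
tcp_rot: [[-0.99, 0.139, 0.001], [0.139, 0.99, -0.0], [-0.001, -0.0, -1.0]]
contact_force: [-0.4, 0.3, 3.6]
opening: 0.004
grip_force: 1.7
```

Call:
jog_arm:
  series:
    - {"dx": 0, "dy": 0, "dz": 0.1, "roll": 0, "gripper": 0}
    - {"dx": 0, "dy": 0, "dz": 0.2, "roll": 0, "gripper": 0}
    - {"dx": 0, "dy": 0, "dz": 0.2, "roll": 0, "gripper": 0}

```text
clock: 4.13
eef_pos: [567.5, -58.6, 104.5]
tcp_rot: [[-0.99, 0.139, 0.001], [0.139, 0.99, -0.0], [-0.001, -0.0, -1.0]]
contact_force: [-1.1, -0.2, 5.1]
opening: 0.0
grip_force: 3.1
```

Call:
jog_arm:
  series:
    - {"dx": -0.3, "dy": 0, "dz": 0, "roll": 0, "gripper": 0}
    - {"dx": -0.6, "dy": 0, "dz": 0, "roll": 0, "gripper": 0}
    - {"dx": -0.9, "dy": 0, "dz": 0, "roll": 0, "gripper": 0}
    - {"dx": -1.2, "dy": 0, "dz": 0, "roll": 0, "gripper": 0}

```text
clock: 4.47
eef_pos: [579.5, -60.3, 104.7]
tcp_rot: [[-0.99, 0.139, 0.001], [0.139, 0.99, -0.0], [-0.001, -0.0, -1.0]]
contact_force: [-0.9, 0.3, 6.2]
opening: 0.001
grip_force: 3.3
```

Call:
jog_arm:
  series:
    - {"dx": -0.3, "dy": 0, "dz": 0, "roll": 0, "gripper": 0}
    - {"dx": -0.6, "dy": 0, "dz": 0, "roll": 0, "gripper": 0}
    - {"dx": -0.8, "dy": 0, "dz": 0, "roll": 0, "gripper": 0}
    - {"dx": -0.8, "dy": 0, "dz": 0, "roll": 0, "gripper": 0}

```text
clock: 4.8
eef_pos: [588.0, -61.6, 104.8]
tcp_rot: [[-0.99, 0.139, 0.002], [0.139, 0.99, -0.0], [-0.002, -0.0, -1.0]]
contact_force: [1.3, -0.7, 6.3]
opening: 0.0
grip_force: 3.3
```

Call:
jog_arm:
  series:
    - {"dx": -0.3, "dy": 0, "dz": 0, "roll": 0, "gripper": 0}
    - {"dx": -0.5, "dy": 0, "dz": 0, "roll": 0, "gripper": 0}
    - {"dx": -0.5, "dy": 0, "dz": 0, "roll": 0, "gripper": 0}
    - {"dx": -0.5, "dy": 0, "dz": -1.5, "roll": 0, "gripper": 0}
    - {"dx": -0.5, "dy": 0, "dz": -4, "roll": 0, "gripper": 0}

```text
clock: 5.22
eef_pos: [590.6, -61.7, 142.0]
tcp_rot: [[-0.99, 0.139, -0.005], [0.139, 0.99, 0.001], [0.005, 0.001, -1.0]]
contact_force: [0.7, 1.1, -0.8]
opening: 0.001
grip_force: 0.0
```

Run:
```python
from h import *
go(BT+[0,0,50])
```

```text
t 5.22 pos [590.6 -61.7 142. ] F [ 0.7  1.1 -0.8] nose 11.0 shift cm [ 6.26 -6.16 -0.17] yaw 171.98 roll -0.02
```

Call:
jog_arm:
  series:
    - {"dx": 7.3, "dy": -20.2, "dz": -6, "roll": 0, "gripper": 0}
    - {"dx": 7.3, "dy": -20.2, "dz": -6, "roll": 0, "gripper": 0}
    - {"dx": 7.3, "dy": -20.2, "dz": -6, "roll": 0, "gripper": 0}
    - {"dx": 7.3, "dy": -20.2, "dz": -6, "roll": 0, "gripper": 0}
    - {"dx": 7.3, "dy": -20.2, "dz": -6, "roll": 0, "gripper": 0}

```text
clock: 5.63
eef_pos: [497.0, -240.6, 200.6]
tcp_rot: [[-0.99, 0.139, -0.0], [0.139, 0.99, 0.0], [0.0, 0.0, -1.0]]
contact_force: [0.7, -0.1, 0.3]
opening: -0.003
grip_force: 0.0
```

Run:
```python
from h import *
im,D=get_image("top");im,D=get_image("top")
go(BT+[0,0,50])
for q in mark_of("top","index")[:3]: print(q["confidence"],np.array(q["pixel"]),at_z("top",q["pixel"],97)-WT)
c=im[140:225,185:305];cv2.imwrite("pics/crop3.png",cv2.resize(c,None,fx=6.5,fy=6.5,interpolation=cv2.INTER_CUBIC)[...,::-1])
```

```text
t 5.73 pos [ 496.4 -244.2  201.7] F [ 1.   0.9 -0.1] nose 11.0 shift cm [-0.44 13.24  5.74] yaw 171.67 roll -0.33
0.74 [179.2 259.6] [-3.44543841  1.68337759  0.        ]
0.72 [249.1 132.3] [-205.61136678  360.33692883    0.        ]
```

View pics/crop3.png

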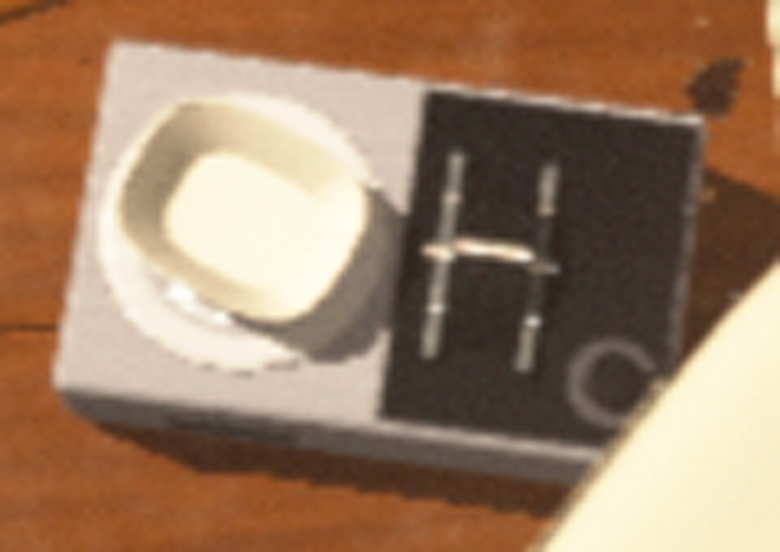

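Run:
```python
from h import *
go([523,-116,118])
```

```text
t 5.78 pos [ 497.1 -242.   200.8] F [-0.3  0.5 -0.3] nose 11.0 shift cm [-0.74 12.85  8.27] yaw 171.72 roll -0.28
```

Call:
jog_arm:
  series:
    - {"dx": -0.75, "dy": 12.9, "dz": 0, "roll": 0, "gripper": 0}
    - {"dx": -0.75, "dy": 12.9, "dz": 0, "roll": 0, "gripper": 0}
    - {"dx": -0.75, "dy": 12.9, "dz": 2, "roll": 0, "gripper": 0}
    - {"dx": -0.75, "dy": 12.9, "dz": 5, "roll": 0, "gripper": 0}
    - {"dx": -0.75, "dy": 12.9, "dz": 7.2, "roll": 0, "gripper": 0}

```text
clock: 6.2
eef_pos: [523.4, -108.6, 126.3]
tcp_rot: [[-0.991, 0.135, -0.001], [0.135, 0.991, 0.001], [0.001, 0.001, -1.0]]
contact_force: [0.0, -0.4, -1.5]
opening: 0.003
grip_force: 0.0
```

Run:
```python
from h import *
get_image("top");go([523,-116,106])
```

```text
t 6.25 pos [ 521.5 -109.1  122.4] F [-1.2  0.7 -3.2] nose 11.0 shift cm [-0.25 -0.67  1.64] yaw 172.21 roll 0.21
```

Call:
jog_arm:
  series:
    - {"dx": -0.1, "dy": -0.6, "dz": 0, "roll": 0, "gripper": 0}
    - {"dx": -0.1, "dy": -0.6, "dz": 0, "roll": 0, "gripper": 0}
    - {"dx": -0.1, "dy": -0.6, "dz": 0, "roll": 0, "gripper": 0}

```text
clock: 6.5
eef_pos: [524.5, -119.6, 129.6]
tcp_rot: [[-0.99, 0.14, 0.002], [0.14, 0.99, -0.001], [-0.002, -0.0, -1.0]]
contact_force: [-0.0, -0.2, -0.1]
opening: -0.004
grip_force: 0.0
```

Run:
```python
from h import *
go([523,-116,107])
```

```text
t 6.5 pos [ 524.5 -119.6  129.6] F [-0.  -0.2 -0.1] nose 11.0 shift cm [0.21 0.33 2.26] yaw 171.94 roll -0.06
```

Settled; centre and descend to near contact (~TCP 105), then press.

Call:
jog_arm:
  series:
    - {"dx": 0.15, "dy": 0.3, "dz": 1, "roll": 0, "gripper": 0}
    - {"dx": 0.15, "dy": 0.3, "dz": 1.8, "roll": 0, "gripper": 0}
    - {"dx": 0.15, "dy": 0.3, "dz": 2.2, "roll": 0, "gripper": 0}
    - {"dx": 0.15, "dy": 0.3, "dz": 2.2, "roll": 0, "gripper": 0}
    - {"dx": 0.15, "dy": 0.3, "dz": 2.2, "roll": 0, "gripper": 0}

```text
clock: 6.92
eef_pos: [522.8, -115.9, 106.6]
tcp_rot: [[-0.99, 0.14, 0.0], [0.14, 0.99, -0.0], [-0.0, -0.0, -1.0]]
contact_force: [0.0, -1.1, 0.0]
opening: 0.0
grip_force: 0.0
```

Call:
jog_arm:
  series:
    - {"dx": 0, "dy": 0, "dz": 0.2, "roll": 0, "gripper": 0}
    - {"dx": 0, "dy": 0, "dz": 0.4, "roll": 0, "gripper": 0}
    - {"dx": 0, "dy": 0, "dz": 0.4, "roll": 0, "gripper": 0}
    - {"dx": 0, "dy": 0, "dz": 0.4, "roll": 0, "gripper": 0}

```text
clock: 7.25
eef_pos: [523.1, -115.9, 102.7]
tcp_rot: [[-0.99, 0.14, 0.001], [0.14, 0.99, -0.001], [-0.001, -0.001, -1.0]]
contact_force: [1.2, -1.9, 2.6]
opening: -0.001
grip_force: 1.3
```

Call:
jog_arm:
  series:
    - {"dx": 0, "dy": 0, "dz": 0.2, "roll": 0, "gripper": 0}
    - {"dx": 0, "dy": 0, "dz": 0.35, "roll": 0, "gripper": 0}
    - {"dx": 0, "dy": 0, "dz": 0.35, "roll": 0, "gripper": 0}
    - {"dx": 0, "dy": 0, "dz": 0.35, "roll": 0, "gripper": 0}

```text
clock: 7.58
eef_pos: [523.1, -115.9, 99.1]
tcp_rot: [[-0.99, 0.14, 0.001], [0.14, 0.99, -0.001], [-0.001, -0.001, -1.0]]
contact_force: [1.2, -2.2, 5.1]
opening: -0.003
grip_force: 2.4
```

Call:
jog_arm:
  series:
    - {"dx": 0, "dy": 0, "dz": 0.1, "roll": 0, "gripper": 0}
    - {"dx": 0, "dy": 0, "dz": 0.1, "roll": 0, "gripper": 0}
    - {"dx": 0, "dy": 0, "dz": 0.1, "roll": 0, "gripper": 0}

```text
clock: 7.83
eef_pos: [523.1, -115.9, 98.9]
tcp_rot: [[-0.99, 0.139, 0.002], [0.139, 0.99, -0.001], [-0.002, -0.001, -1.0]]
contact_force: [-1.7, -0.5, 12.8]
opening: -0.002
grip_force: 6.7
```

Bottomed out (z stopped at 98.9, force jumped to 12.8 N). Lift straight up and move clear.

Call:
jog_arm:
  series:
    - {"dx": 0, "dy": 0, "dz": -1, "roll": 0, "gripper": 0}
    - {"dx": 0, "dy": 0, "dz": -4, "roll": 0, "gripper": 0}
    - {"dx": 0, "dy": 0, "dz": -8, "roll": 0, "gripper": 0}
    - {"dx": 0, "dy": 0, "dz": -10, "roll": 0, "gripper": 0}
    - {"dx": 0, "dy": 0, "dz": -10, "roll": 0, "gripper": 0}

```text
clock: 8.25
eef_pos: [524.0, -115.9, 202.4]
tcp_rot: [[-0.99, 0.139, 0.006], [0.139, 0.99, -0.002], [-0.006, -0.001, -1.0]]
contact_force: [0.6, -0.2, -0.1]
opening: 0.002
grip_force: 0.0
```

Call:
jog_arm:
  series:
    - {"dx": 0, "dy": -16, "dz": 0, "roll": 0, "gripper": 0}
    - {"dx": 0, "dy": -16, "dz": 0, "roll": 0, "gripper": 0}
    - {"dx": 0, "dy": -16, "dz": 0, "roll": 0, "gripper": 0}
    - {"dx": 0, "dy": -16, "dz": 0, "roll": 0, "gripper": 0}
    - {"dx": 0, "dy": -16, "dz": 0, "roll": 0, "gripper": 0}

```text
clock: 8.67
eef_pos: [499.2, -279.1, 196.5]
tcp_rot: [[-0.99, 0.144, -0.002], [0.144, 0.99, -0.0], [0.002, -0.0, -1.0]]
contact_force: [-0.5, 0.3, -0.8]
opening: -0.0
grip_force: 0.0
```

Run:
```python
from h import *
im,D=get_image("top");im,D=get_image("top")
go(BT)
c=im[140:225,185:305];cv2.imwrite("pics/crop4.png",cv2.resize(c,None,fx=6.5,fy=6.5,interpolation=cv2.INTER_CUBIC)[...,::-1])
```

```text
t 8.77 pos [ 499.6 -274.9  196.8] F [ 0.2 -0.2  0.4] nose 11.0 shift cm [ 0.24 16.2  10.3 ] yaw 171.84 roll -0.16
```

View pics/crop4.png

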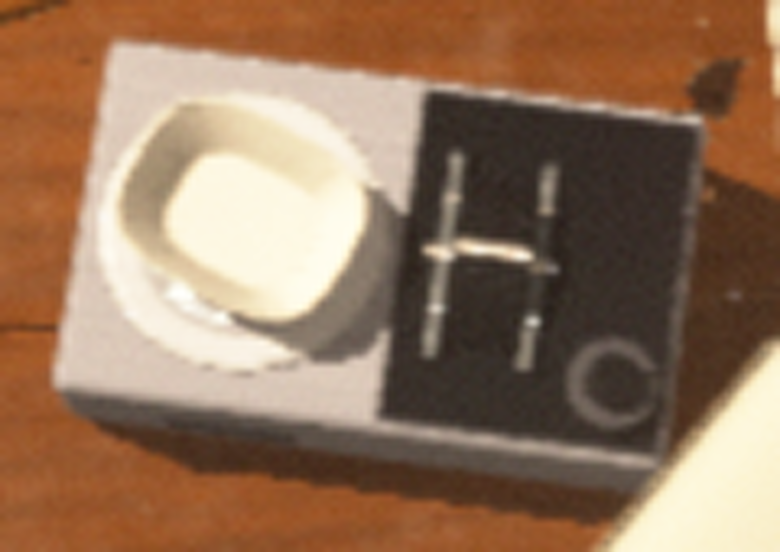

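The white line still stands at the long ticks (crop 491,249), the button ring at (612,383) looks the same as before, and the dish has not moved.

```bash
python3 -c "from station import close_job; print(close_job())"
```

```text
the job is handed in; nothing more can be done
None
```

I rolled the wheel one click, so the white line stands at the long top ticks, then pushed the start button to its stop and let it go; the dish stayed in place and the job is handed in (no verdict was shown).

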